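# Take the canister off its stand and set it on the round mat

### The arm

A 6-joint arm with a two-finger parallel gripper is mounted at the origin on a cart in front of the work surface, level with it; the furniture and walls round the work are solid. World frame = base frame: x ahead of the robot, y to its left, z up, the work surface at z = 0. Lengths are in m, angles in degrees, forces in N, time in s.
With the tool pointing down it reaches from about 0.375 to 0.9 m from the base axis. Payload 3.1 kg.
Tool frame: the origin (TCP) lies at the very end of the fingers, on their centre line; the grasp point (between the pads) lies 19 mm behind it (bot.hold_point_z is the z of the grasp point in the tool frame, in m); z points along the fingers, y is the line along which they close (so a half turn about z gives the same grasp; the last joint's range is limited). The gripper opens to 87 mm and grips with 3 to 60 N. Pads are 19 mm wide; open, the fingers measure 117 mm over their backs; the gripper's body (75 mm by 190 mm) begins 51 mm behind the grasp point.
Start: joints at [59.788, 30.224, 82.088, -0, 67.689, -10.227], TCP at [0.214, 0.587, 0.223] pointing down, gripper open.
Joint ranges: [-176.69, 176.69], [-43.24, 126.21], [12.49, 139.97], [-82, 262], [0, 151.66], [-163.58, 163.58]. Speed limits (degrees/s): [159.86, 159.86, 180, 180, 180, 180].

### API

Orientations are given as a 3x3 rotation matrix whose columns are the frame's x, y, z axes.
In Python, from rig import bot, capture, camera_model gives the robot as it stands.
- The arm moves only by the tool apply_moves, never from a script. Its argument "plan" is text: rows parted by semicolons, each of 6 numbers parted by spaces: the shift along the tool's x, y, z in units of 0.05 m (1.0 is 0.05 m), then the turn, a rotation vector about the tool's x, y, z in units of 360 degrees (1.0 is 360 degrees). In form: dx dy dz ax ay az; .... A call has 1 to 10 rows; each row shifts and turns the commanded pose from where the row before left it, along the tool's axes as they then stand; what a row does not reach is not made up. A row lasts 1/12 s, in which the tool goes at most 41.7 mm and 7.16 degrees, less where a joint would pass 70% of its speed; a pose out of reach is approached as far as the arm can. A call with a number of a shift or a turn outside -1 to 1 is refused whole. A call with a gripper value outside its range is refused whole. "gripper" is the gripper command: -1 is shut, 1 is fully open, values between are in proportion, set as the call begins (left out, the last holds). The fingers move at their own pace and stop on an object; the grip force is fixed at half the most. Time passes only in rows, so rows that do not move let the fingers close. It gives the time, the measured TCP pose, the force, the opening and the grip force at its end, in the units of the state.
- bot.read_state(): the state, without advancing time (a new reading comes with each control period).
- capture(name): name is "side" or "top" or "wrist"; returns the picture (420x560x3 uint8, red, green, blue); there is no depth.
- camera_model(name): a dict with "vertical_fov" (degrees; the focal length in pixels is half the picture's height over the tangent of half this angle, whatever the lens; pixels are square), "cx", "cy" (the principal point, pixels), "dist" ([k1, k2, p1, p2, k3] as OpenCV has them; the pictures are not rectified), "position" and "rotation" of the camera in the world; the wrist camera has in their place "hand_eye" (4x4, takes a point from camera to tool coordinates, whose origin is the TCP and whose axes are the flange's). Camera axes: x right, y down, z forward; pixel columns grow to the right and rows downward; lengths in m; the calibration is good to about 2 mm. A picture is of the moment at which its call begins: read the wrist's pose just before it. camera_model takes no time and is no camera call.
- bot.hand_in(): hands the job in; it is judged then, once.
The state is a dict: "time_s": time; "joint_positions": joint angles; "qvel": joint speeds; "tau": joint torques, N m; "position": TCP position; "tcp_rot": TCP orientation; "force": force on the tool from outside, world axes, zero at the start; "moment": the same for the moment, N m; "opening": opening from 0.0 (shut) to 1.0 (fully open); "grasp_force": force on a finger pad.
Only numpy, scipy, OpenCV 4.12 (cv2) and the standard library are available. Lean on these libraries where they do the work, as an engineer would, in place of code of your own. Each camera call takes 0.05 s, during which the arm holds its last target. There are 200 camera calls.

### The job

The steel canister on the three-legged stand is ready to come down: lift it off by its handle and set it down gently, upright, in the middle of the round cork mat, then let go. The square mat stays empty, and the smaller canister and the other things on the worktop stay where they are.

Things in the scene. Friction and masses are not known exactly. Their poses are not given: they have to be found in the camera images.
- canister_center (a point): Large lidded steel canister on the three-legged stand: closed upright cylinder, diameter 84 mm, 115 mm high (166 with handle), 0.3 to 0.6 kg, with a rigid bail handle over the lid. Point on its axis, half-way up the body, 57.5 mm above its underside. z up; the handle spans along x.
- canister_grip (a point): Centre of the large canister's black grip bar, the top of its handle, on the canister's axis 158 mm above its underside. Bar: 60 mm long (along x), 14 mm wide (y), 16 mm high; 35 mm free between it and the flat lid below. The handle's 6 mm side wires stand at x = +46 and -46 mm. z up. Rigid with the canister, does not swing.
- stand: Fixed stand of light metal: a round top 124 mm across on three short steel legs. Origin on the worktop under its centre, z up. The canister stands on its flat floor, 76 mm above the worktop, within a lip 8 mm high (inner diameter 114 mm, rim 84 mm above the worktop); it starts within 7 mm of the centre.
- round_mat: The goal: a round cork mat, 136 mm in diameter and 8 mm thick, fixed to the worktop. Origin at the centre of its underside on the worktop, z up; its upper face is 8 mm above the origin.
- square_mat: A square cork mat, 130 x 130 mm and 8 mm thick, fixed to the worktop; not to be used. Origin at the centre of its underside, edges along x and y.
- small_canister_center (a point): A smaller canister of the same kind standing on the worktop, 60 mm in diameter and 83 mm high to its lid, 134 mm with its handle; not to be touched. This point lies on its axis half-way up the body, 41 mm above its underside.

How it is judged:
By the outcome, as a careful person would: the job done as asked, in the order asked, and still so for the second after the job is handed in, with the robot touching nothing.
It also fails if it takes over 38 s, if anything falls off the work surface, if the arm or the gripper's body presses on something with over 40 N, if the wrist force passes 120 N, or if a joint passes its speed limit or range.

## Working session

There is one attempt and no reset: what is moved stays moved. The work goes in short steps, Python scripts to look and compute and a tool call to move; the robot and the scene stay as the last step left them, time stands still between calls to the robot, and variables do not carry over. Pictures are saved under pics/ and viewed, at most 10 in all, crops included, and the job is handed in when it is done.

Besides the shell and the picture viewer there is one more tool, called after "Request:" by a JSON object that holds its "name" and its "arguments", one argument or row to a line. apply_moves: Moves the arm, as the interface text tells. Its arguments: {"type":"object","properties":{"plan":{"type":"string"},"gripper":{"type":"number"}},"required":["plan"]}

```bash
mkdir -p pics; python3 - <<'E'
from rig import bot,capture,camera_model
import cv2,numpy as np
s=bot.read_state();print(s['position'],s['tcp_rot'],s['time_s'],bot.hold_point_z)
for n in('side','top','wrist'):
    im=capture(n);cv2.imwrite(f'pics/{n}0.png',im[...,::-1]);print(n,camera_model(n))
E
```

```text
[0.21320713 0.58673086 0.22158672] [[-9.39777422e-01  3.41785285e-01 -1.10236576e-03]
 [ 3.41786832e-01  9.39775647e-01 -1.86959212e-03]
 [ 3.96977419e-04 -2.13377456e-03 -9.99997645e-01]] 0.0 -0.0187
side {'vertical_fov': 51.55970423139709, 'cx': 282.24883480619087, 'cy': 208.91346320075098, 'dist': array([-0.03033742,  0.        ,  0.        ,  0.        ,  0.        ]), 'position': array([-0.18441228, -0.31475047,  0.95939895]), 'rotation': array([[ 0.39184048, -0.64189545,  0.65911401],
       [-0.92001789, -0.27750741,  0.27668886],
       [ 0.0053037 , -0.71481457, -0.69929393]])}
top {'vertical_fov': 50.21160496136788, 'cx': 276.7653986324432, 'cy': 204.64351751099903, 'dist': array([-0.01321111,  0.        ,  0.        ,  0.        ,  0.        ]), 'position': array([0.43143158, 0.01177936, 1.18508572]), 'rotation': array([[-4.33167484e-04, -9.92182294e-01,  1.24796263e-01],
       [-9.99919190e-01,  2.01532223e-03,  1.25519348e-02],
       [-1.27053122e-02, -1.24780741e-01, -9.92102990e-01]])}
wrist {'vertical_fov': 64.72297647266733, 'cx': 274.68784575435814, 'cy': 211.58296914827812, 'dist': array([-0.067942,  0.      ,  0.      ,  0.      ,  0.      ]), 'hand_eye': array([[ 4.32638503e-04, -9.68016607e-01, -2.50885753e-01,
         6.75159319e-02],
       [ 9.99999739e-01,  5.64054781e-04, -4.51902924e-04,
        -1.45317150e-04],
       [ 5.78962843e-04, -2.50885492e-01,  9.68016598e-01,
        -1.63284924e-01],
       [ 0.00000000e+00,  0.00000000e+00,  0.00000000e+00,
         1.00000000e+00]])}
```

View pics/top0.png

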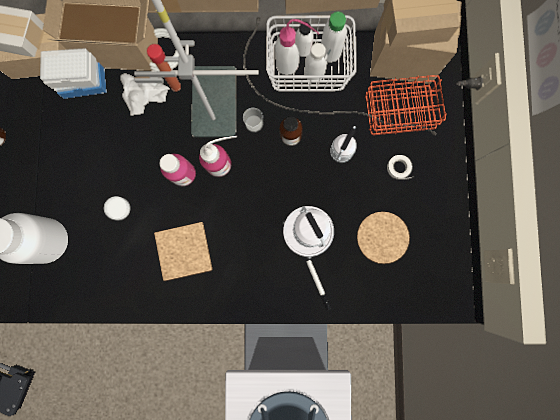

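View pics/side0.png

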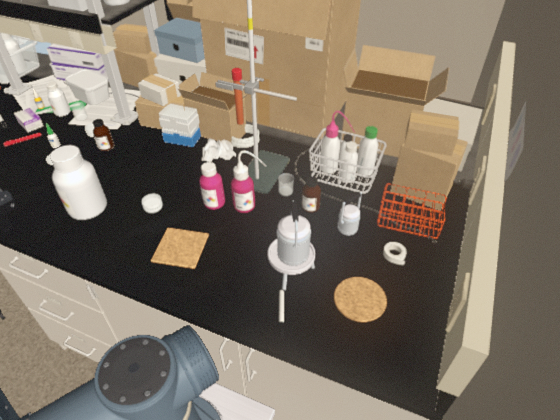

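The top view shows the canister on the stand at about (308,231), with its grip bar at about (314,225). The round mat is at (383,237), the square mat at (183,250) and the small canister at (344,148). A wall or cabinet runs along column 480 and beyond. The side view agrees.

```bash
cat > h.py <<'E'
import numpy as np,cv2
from rig import bot,capture,camera_model
def cam(n,s=None):
    m=camera_model(n);f=210/np.tan(np.radians(m['vertical_fov']/2))
    K=np.array([[f,0,m['cx']],[0,f,m['cy']],[0,0,1]])
    if n=='wrist':
        T=np.eye(4);T[:3,:3]=s['tcp_rot'];T[:3,3]=s['position'];T=T@m['hand_eye'];R,p=T[:3,:3],T[:3,3]
    else: R,p=m['rotation'],m['position']
    return K,m['dist'],R,p
def ray(c,uv):
    K,d,R,p=c
    q=cv2.undistortPoints(np.array(uv,float).reshape(-1,1,2),K,d)[:,0]
    return np.c_[q,np.ones(len(q))]@R.T
def atz(c,uv,z):
    r=ray(c,uv);return c[3]+r*((z-c[3][2])/r[:,2])[:,None]
def proj(c,P):
    K,d,R,p=c
    return cv2.projectPoints((np.atleast_2d(P)-p)@R,np.zeros(3),np.zeros(3),K,d)[0][:,0]
E
python3 - <<'E'
from h import *
for n,x,y,w,h in(('top',270,190,150,125),('side',240,190,160,150)):
    im=cv2.imread(f'pics/{n}0.png')
    cv2.imwrite(f'pics/{n}c.png',cv2.resize(im[y:y+h,x:x+w],None,fx=4,fy=4,interpolation=cv2.INTER_CUBIC))
    hsv=cv2.cvtColor(im,cv2.COLOR_BGR2HSV)
    m=((hsv[...,0]>8)&(hsv[...,0]<25)&(hsv[...,1]>70)&(hsv[...,2]>120)).astype('uint8')
    k,l,st,ce=cv2.connectedComponentsWithStats(m)
    c=cam(n)
    for i in range(1,k):
        if 800<st[i,4]: print(n,ce[i],st[i],atz(c,[ce[i]],.008))
c=cam('top')
print(atz(c,[(308,231)],.084),atz(c,[(314,225)],.234),atz(c,[(344,148)],.083),atz(c,[(480,230)],0))
E
```

```text
top [77.69329835 37.67016456] [   0    0  158   79 4193] [[1.05307657 0.58537543 0.008     ]]
top [214.35270541   5.48396794] [163   0  96  12 998] [[1.14548489 0.20231272 0.008     ]]
top [325.671156    4.8956229] [286   0  94  14 891] [[ 1.14465364 -0.11094196  0.008     ]]
top [427.01019185  25.02517986] [ 389    0   72   74 3336] [[ 1.08297596 -0.39213759  0.008     ]]
top [382.85795455 237.11931818] [ 357  212   53   52 2112] [[ 0.4932548  -0.25101947  0.008     ]]
top [182.75253139 250.91737546] [ 154  222   58   59 2469] [[0.457705   0.27325931 0.008     ]]
side [209.62237067  71.15733371] [ 135    0  117  142 7036] [[1.4204657  0.73005713 0.008     ]]
side [355.44467552  91.42680701] [  252     0   215   215 23561] [[1.51095392 0.05579186 0.008     ]]
side [135.67341306  55.51701932] [ 113   24   60   64 2174] [[1.42062347 1.14892988 0.008     ]]
side [180.01830384 247.73642465] [ 151  228   58   41 1639] [[0.44950322 0.26841157 0.008     ]]
side [360.01115834 298.98299681] [ 334  277   53   46 1882] [[ 0.48532892 -0.25390757  0.008     ]]
[[ 0.50453305 -0.05098736  0.084     ]] [[ 0.50731268 -0.05529238  0.234     ]] [[ 0.71330001 -0.14344818  0.083     ]] [[ 0.51198449 -0.50946831  0.        ]]
```

View pics/topc.png

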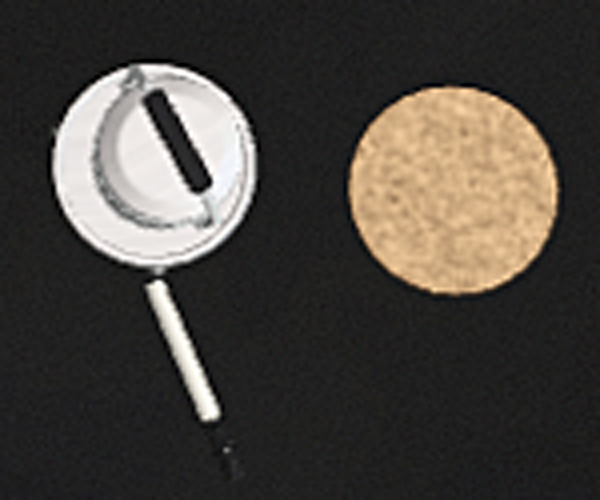

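View pics/sidec.png

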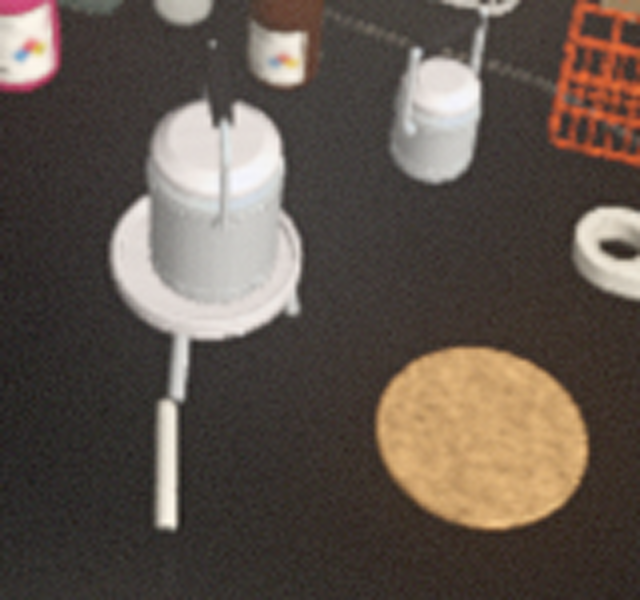

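The crops put the bar ends at about (307.5,213) and (320.8,237.5) in the top view, so the bar lies about 28° from world x. In the side view its centre is near (294.6,210.6). The round mat is at about (0.489,-0.252). I'll lift, then travel above the canister.

Request:
{"name": "apply_moves", "arguments": {
  "plan": "0 0 -0.7 0 0 0; 0 0 -0.7 0 0 0; 0 0 -0.7 0 0 0; -0.3 -0.3 0 0 0 0; -0.55 -0.56 0 0 0 0; -0.55 -0.56 0 0 0 0; -0.55 -0.56 0 0 0 0; -0.55 -0.56 0 0 0 0; -0.55 -0.56 0 0 0 0; -0.55 -0.56 0 0 0 0",
  "gripper": 1
}}

```text
time_s: 0.98
position: [0.3202, 0.352, 0.3274]
tcp_rot: [[-0.94, 0.341, -0.0], [0.341, 0.94, -0.0], [0.0, -0.0, -1.0]]
force: [0.9, 0.5, 0.4]
opening: 0.999
grasp_force: 0.0
```

Request:
{"name": "apply_moves", "arguments": {
  "plan": "-0.55 -0.56 0 0 0 0; -0.55 -0.56 0 0 0 0; -0.55 -0.56 0 0 0 0; -0.55 -0.56 0 0 0 0; -0.55 -0.56 0 0 0 0; -0.55 -0.56 0 0 0 0; -0.55 -0.56 0 0 0 0; -0.55 -0.56 0 0 0 0; -0.55 -0.56 0 0 0 0; -0.55 -0.56 0 0 0 0"
}}

```text
time_s: 1.82
position: [0.4831, -0.0052, 0.3275]
tcp_rot: [[-0.94, 0.342, -0.0], [0.342, 0.94, 0.0], [0.0, 0.0, -1.0]]
force: [1.1, 0.3, -0.1]
opening: 0.997
grasp_force: 0.0
```

Request:
{"name": "apply_moves", "arguments": {
  "plan": "0 0 0 0 0 0.019; 0 0 0 0 0 0.019; 0 0 0 0 0 0.019; 0 0 0 0 0 0.019; 0 0 0 0 0 0.019; 0 0 0 0 0 0.019; 0 0 0 0 0 0.019; 0 0 0 0 0 0.019; 0 0 0 0 0 0.019; 0 0 0 0 0 0.019"
}}

```text
time_s: 2.65
position: [0.4826, -0.0032, 0.3273]
tcp_rot: [[-0.022, 1.0, -0.001], [1.0, 0.022, 0.0], [0.0, -0.001, -1.0]]
force: [0.2, -0.5, 0.9]
opening: 1.002
grasp_force: 0.0
```

Request:
{"name": "apply_moves", "arguments": {
  "plan": "0 0 0 0 0 0.019; 0 0 0 0 0 0.019; 0 0 0 0 0 0.019; 0 0 0 0 0 0.019; 0 0 0 0 0 0.019; 0 0 0 0 0 0.019; 0 0 0 0 0 0.019; 0 0 0 0 0 0.019; 0 0 0 0 0 0.019; 0 0 0 0 0 0"
}}

```text
time_s: 3.48
position: [0.4827, -0.0032, 0.3273]
tcp_rot: [[0.867, 0.499, -0.001], [0.499, -0.867, 0.0], [-0.0, -0.0, -1.0]]
force: [-0.3, 0.7, 0.3]
opening: 0.997
grasp_force: 0.0
```

```bash
python3 - <<'E'
from h import *
s=bot.read_state();im=capture('wrist');cv2.imwrite('pics/w1.png',im[...,::-1])
print(s['time_s'],s['position'],s['tcp_rot'],s['force'])
import pickle;pickle.dump(s,open('s1.pkl','wb'))
print(proj(cam('wrist',s),[[.507,-.055,.242]]))
# triangulate bar from top+side
a=[(cam('top'),(314.2,225.2)),(cam('side'),(294.6,210.6))]
A=np.zeros((3,3));b=np.zeros(3)
for c,uv in a:
    r=ray(c,[uv])[0];r/=np.linalg.norm(r);M=np.eye(3)-np.outer(r,r);A+=M;b+=M@c[3]
print(np.linalg.solve(A,b))
E
```

```text
3.4833 [ 0.48266332 -0.0031981   0.32730809] [[ 8.66529709e-01  4.99125133e-01 -6.04413015e-04]
 [ 4.99125306e-01 -8.66529803e-01  1.70917025e-04]
 [-4.38432908e-04 -4.49782511e-04 -9.99999803e-01]] [-0.29316467  0.728723    0.25944451]
[[346.46551752 222.50820776]]
[ 0.50714505 -0.05608485  0.23230709]
```

View pics/w1.png

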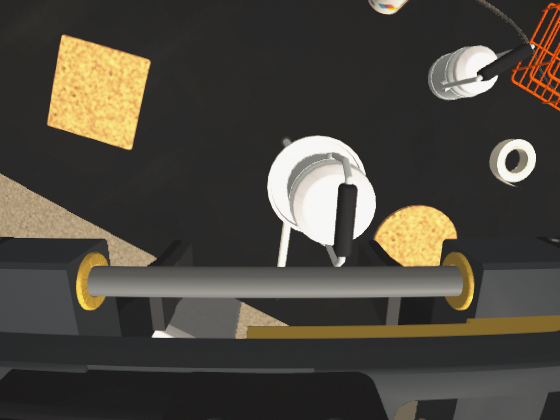

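The wrist view shows the bar from about (348,185) to (343,258), matching the predicted (346,222).

```bash
python3 - <<'E'
from h import *
import pickle;s=pickle.load(open('s1.pkl','rb'))
P=atz(cam('wrist',s),[(347.5,185),(343,258)],.24);print(P,P.mean(0));d=P[0]-P[1];print(np.linalg.norm(d),np.degrees(np.arctan2(d[1],d[0])))
t=np.array([.507,-.0555,.215]);print((t-s['position'])@s['tcp_rot']/.05)
E
```

```text
[[ 0.53230783 -0.03999017  0.24      ]
 [ 0.48006591 -0.06975693  0.24      ]] [ 0.50618687 -0.05487355  0.24      ]
0.06012718460315603 29.673922809639436
[-0.09935013  1.15037446  2.2456883 ]
```

Request:
{"name": "apply_moves", "arguments": {
  "plan": "-0.05 0.57 0 0 0 0; -0.05 0.57 0 0 0 0; 0 0 0 0 0 0; 0 0 0.4 0 0 0; 0 0 0.4 0 0 0; 0 0 0.4 0 0 0; 0 0 0.4 0 0 0; 0 0 0.4 0 0 0; 0 0 0.24 0 0 0; 0 0 0 0 0 0"
}}

```text
time_s: 4.37
position: [0.5048, -0.0542, 0.2128]
tcp_rot: [[0.864, 0.503, -0.007], [0.503, -0.864, 0.002], [-0.005, -0.005, -1.0]]
force: [-0.0, 0.4, -0.5]
opening: 1.002
grasp_force: 0.0
```

Request:
{"name": "apply_moves", "arguments": {
  "plan": "0 0 0 0 0 0; 0 0 0 0 0 0; 0 0 0 0 0 0; 0 0 0 0 0 0; 0 0 0 0 0 0; 0 0 0 0 0 0; 0 0 0 0 0 0; 0 0 0 0 0 0; 0 0 0 0 0 0; 0 0 0 0 0 0",
  "gripper": -1
}}

```text
time_s: 5.2
position: [0.5071, -0.0551, 0.2156]
tcp_rot: [[0.866, 0.501, -0.0], [0.501, -0.866, -0.0], [-0.0, -0.0, -1.0]]
force: [-0.1, 0.2, -0.3]
opening: 0.325
grasp_force: 0.0
```

Request:
{"name": "apply_moves", "arguments": {
  "plan": "0 0 0 0 0 0; 0 0 0 0 0 0; 0 0 0 0 0 0; 0 0 0 0 0 0; 0 0 0 0 0 0; 0 0 0 0 0 0"
}}

```text
time_s: 5.7
position: [0.5069, -0.0551, 0.2155]
tcp_rot: [[0.866, 0.501, -0.001], [0.501, -0.866, 0.0], [-0.0, -0.0, -1.0]]
force: [-1.0, 0.3, -0.9]
opening: 0.155
grasp_force: 29.8
```

Request:
{"name": "apply_moves", "arguments": {
  "plan": "0 0 -0.03 0 0 0; 0 0 -0.05 0 0 0; 0 0 -0.08 0 0 0; 0 0 -0.12 0 0 0; 0 0 -0.12 0 0 0; 0 0 -0.12 0 0 0; 0 0 -0.12 0 0 0; 0 0 -0.12 0 0 0; 0 0 -0.06 0 0 0; 0 0 0 0 0 0"
}}

```text
time_s: 6.53
position: [0.5077, -0.0553, 0.2576]
tcp_rot: [[0.866, 0.501, 0.002], [0.501, -0.866, -0.001], [0.001, 0.002, -1.0]]
force: [1.0, -0.7, -3.7]
opening: 0.154
grasp_force: 29.8
```

Held: 3.7 N of load and 34 mm above the rim. Now I'll carry it slowly to the mat.

Request:
{"name": "apply_moves", "arguments": {
  "plan": "-0.03 0.04 0 0 0 0; -0.06 0.085 0 0 0 0; -0.1 0.14 0 0 0 0; -0.13 0.185 0 0 0 0; -0.14 0.2 0 0 0 0; -0.14 0.2 0 0 0 0; -0.14 0.2 0 0 0 0; -0.14 0.2 0 0 0 0; -0.14 0.2 0 0 0 0; -0.14 0.2 0 0 0 0"
}}

```text
time_s: 7.37
position: [0.4981, -0.157, 0.2565]
tcp_rot: [[0.866, 0.5, -0.0], [0.5, -0.866, -0.0], [-0.0, -0.0, -1.0]]
force: [0.6, 0.1, -3.7]
opening: 0.159
grasp_force: 29.8
```

Request:
{"name": "apply_moves", "arguments": {
  "plan": "-0.14 0.2 0 0 0 0; -0.14 0.2 0 0 0 0; -0.14 0.2 0 0 0 0; -0.14 0.2 0 0 0 0; -0.14 0.2 0 0 0 0; -0.14 0.2 0 0 0 0; -0.14 0.2 0 0 0 0; -0.1 0.14 0 0 0 0; -0.06 0.09 0 0 0 0; -0.03 0.04 0 0 0 0"
}}

```text
time_s: 8.2
position: [0.4894, -0.2582, 0.2565]
tcp_rot: [[0.866, 0.5, 0.0], [0.5, -0.866, -0.0], [0.0, 0.0, -1.0]]
force: [0.3, -0.2, -2.7]
opening: 0.154
grasp_force: 29.8
```

Request:
{"name": "apply_moves", "arguments": {
  "plan": "0 0 0 0 0 0; 0 0 0.2 0 0 0; 0 0 0.3 0 0 0; 0 0 0.3 0 0 0; 0 0 0.3 0 0 0; 0 0 0.3 0 0 0; 0 0 0.1 0 0 0; 0 0 0 0 0 0; 0 0 0 0 0 0; 0 0 0 0 0 0"
}}

```text
time_s: 9.03
position: [0.4901, -0.2574, 0.1823]
tcp_rot: [[0.865, 0.501, 0.001], [0.501, -0.865, -0.001], [0.001, 0.002, -1.0]]
force: [-0.0, -0.3, -3.8]
opening: 0.156
grasp_force: 29.8
```

```bash
python3 - <<'E'
from h import *
s=bot.read_state();a=capture('side')[...,::-1];b=capture('top')[...,::-1]
print(s['time_s'],s['position'],s['force'])
f=lambda im,x,y:cv2.resize(im[y:y+180,x:x+130],None,fx=3,fy=3,interpolation=cv2.INTER_CUBIC)
cv2.imwrite('pics/b2.png',np.hstack([f(a,295,180),f(b,320,150)]))
E
```

```text
9.0333 [ 0.49012094 -0.2573613   0.18233089] [-0.0315246  -0.2648616  -3.80290897]
```

View pics/b2.png

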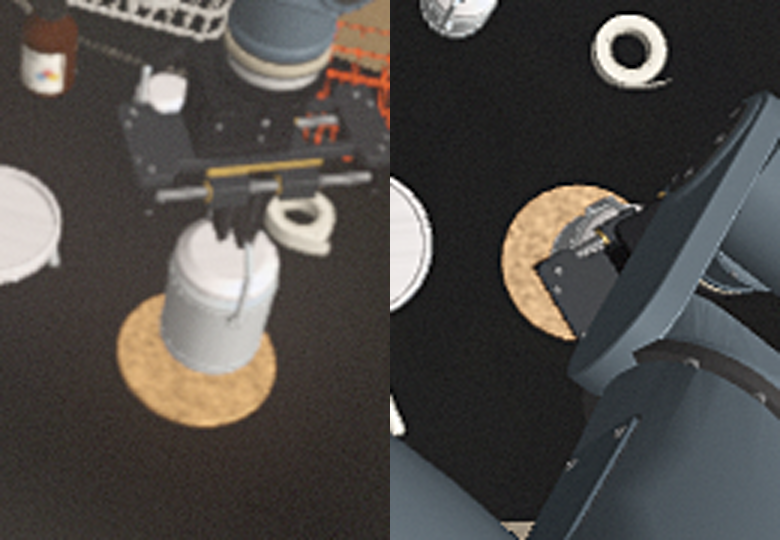

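The canister hangs over the mat, 35 mm above it. I'll check its tilt and the offset against the projected outline.

```bash
python3 - <<'E'
from h import *
p=np.array([.4901,-.2574]);c=cam('side')
t=np.linspace(0,6.28,60)
im=cv2.imread('pics/b2.png')[:, :390]
def ring(ctr,r,z,col):
    q=proj(c,np.c_[ctr[0]+r*np.cos(t),ctr[1]+r*np.sin(t),0*t+z]);cv2.polylines(im,[((q-[295,180])*3).astype('int32')],True,col,1)
ring(p,.042,.043,(0,0,255));ring(p,.042,.158,(0,255,0));ring((.489,-.252),.068,.008,(255,0,0))
cv2.imwrite('pics/ov.png',im)
E
```

```text
(no output)
```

View pics/ov.png

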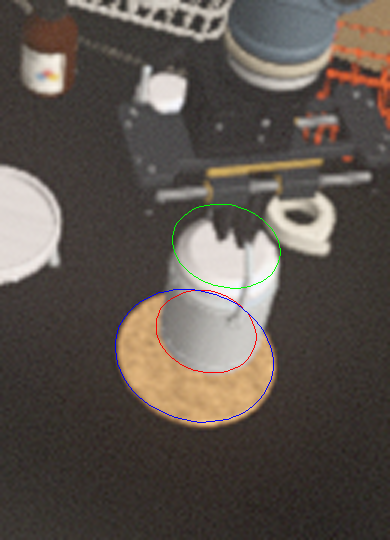

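The canister is upright and its outline agrees to within about 2 mm. I'll correct by about 5 mm and lower it slowly.

Request:
{"name": "apply_moves", "arguments": {
  "plan": "0.03 -0.1 0 0 0 0; 0 0 0.06 0 0 0; 0 0 0.1 0 0 0; 0 0 0.1 0 0 0; 0 0 0.1 0 0 0; 0 0 0.1 0 0 0; 0 0 0.08 0 0 0; 0 0 0.04 0 0 0; 0 0 0.02 0 0 0; 0 0 0.02 0 0 0"
}}

```text
time_s: 9.97
position: [0.4883, -0.2521, 0.1504]
tcp_rot: [[0.866, 0.501, -0.0], [0.501, -0.866, 0.0], [-0.0, -0.0, -1.0]]
force: [0.0, -0.5, -3.1]
opening: 0.159
grasp_force: 29.8
```

Request:
{"name": "apply_moves", "arguments": {
  "plan": "0 0 0.01 0 0 0; 0 0 0.01 0 0 0; 0 0 0.01 0 0 0; 0 0 0.01 0 0 0; 0 0 0 0 0 0; 0 0 0 0 0 0"
}}

```text
time_s: 10.47
position: [0.4883, -0.2521, 0.1486]
tcp_rot: [[0.866, 0.501, 0.0], [0.501, -0.866, -0.0], [0.0, 0.0, -1.0]]
force: [-0.2, 0.1, -3.7]
opening: 0.157
grasp_force: 29.8
```

Request:
{"name": "apply_moves", "arguments": {
  "plan": "0 0 0.01 0 0 0; 0 0 0.01 0 0 0; 0 0 0 0 0 0; 0 0 0 0 0 0"
}}

```text
time_s: 10.8
position: [0.4882, -0.252, 0.1475]
tcp_rot: [[0.866, 0.501, -0.0], [0.501, -0.866, 0.0], [-0.0, -0.0, -1.0]]
force: [0.2, -0.4, -3.2]
opening: 0.158
grasp_force: 29.8
```

Request:
{"name": "apply_moves", "arguments": {
  "plan": "0 0 0.01 0 0 0; 0 0 0 0 0 0; 0 0 0 0 0 0"
}}

```text
time_s: 11.05
position: [0.4883, -0.2521, 0.1475]
tcp_rot: [[0.866, 0.501, 0.0], [0.501, -0.866, -0.0], [0.0, 0.0, -1.0]]
force: [-1.1, 1.4, 0.7]
opening: 0.155
grasp_force: 29.8
```

Contact: the load has gone. Releasing and rising.

Request:
{"name": "apply_moves", "arguments": {
  "plan": "0 0 0 0 0 0; 0 0 0 0 0 0; 0 0 0 0 0 0; 0 0 0 0 0 0; 0 0 0 0 0 0; 0 0 0 0 0 0; 0 0 0 0 0 0; 0 0 0 0 0 0; 0 0 0 0 0 0; 0 0 0 0 0 0",
  "gripper": 0.6
}}

```text
time_s: 11.88
position: [0.4883, -0.2521, 0.1471]
tcp_rot: [[0.866, 0.501, 0.0], [0.501, -0.866, -0.0], [-0.0, 0.0, -1.0]]
force: [0.4, -0.1, 0.1]
opening: 0.772
grasp_force: 0.0
```

Request:
{"name": "apply_moves", "arguments": {
  "plan": "0 0 -0.1 0 0 0; 0 0 -0.2 0 0 0; 0 0 -0.3 0 0 0; 0 0 -0.4 0 0 0; 0 0 -0.5 0 0 0; 0 0 -0.5 0 0 0; 0 0 -0.5 0 0 0; 0 0 -0.5 0 0 0; 0 0 -0.2 0 0 0; 0 0 0 0 0 0"
}}

```text
time_s: 12.72
position: [0.4897, -0.2531, 0.3106]
tcp_rot: [[0.865, 0.501, 0.006], [0.501, -0.865, -0.005], [0.003, 0.007, -1.0]]
force: [0.8, -0.6, 0.4]
opening: 0.803
grasp_force: 0.0
```

Request:
{"name": "apply_moves", "arguments": {
  "plan": "0.3 -0.5 0 0 0 0; 0.35 -0.6 0 0 0 0; 0.35 -0.6 0 0 0 0; 0.35 -0.6 0 0 0 0; 0.35 -0.6 0 0 0 0; 0.35 -0.6 0 0 0 0; 0.35 -0.6 0 0 0 0; 0.2 -0.3 0 0 0 0; 0 0 0 0 0 0; 0 0 0 0 0 0"
}}

```text
time_s: 13.55
position: [0.4897, 0.0043, 0.3058]
tcp_rot: [[0.864, 0.503, -0.003], [0.503, -0.864, -0.0], [-0.002, -0.001, -1.0]]
force: [-0.5, 0.2, 0.0]
opening: 0.799
grasp_force: 0.0
```

```bash
python3 - <<'E'
from h import *
s=bot.read_state();a=capture('side')[...,::-1];b=capture('top')[...,::-1]
print(s['time_s'],s['position'],s['force'])
f=lambda im,x,y:cv2.resize(im[y:y+180,x:x+130],None,fx=3,fy=3,interpolation=cv2.INTER_CUBIC)
cv2.imwrite('pics/b3.png',np.hstack([f(a,295,180),f(b,320,150)]))
E
```

```text
13.55 [0.48967872 0.00433634 0.30579459] [-0.52297034  0.24384372  0.04115941]
```

View pics/b3.png

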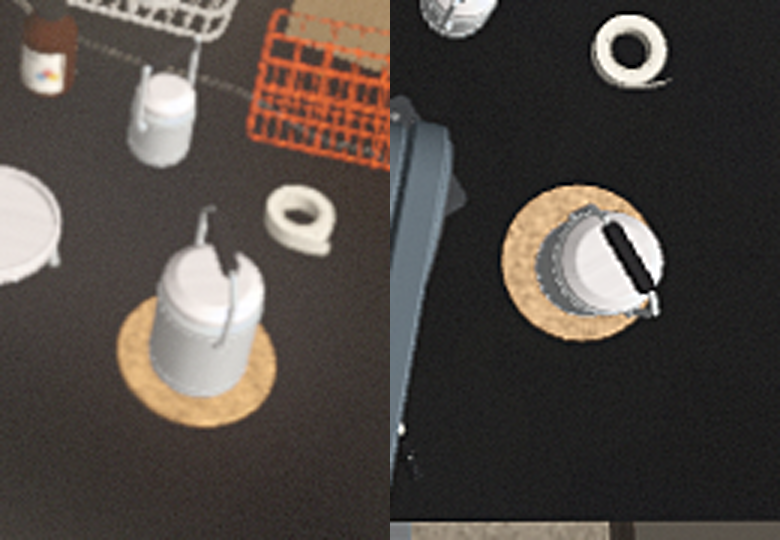

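The canister stands upright near the middle of the round mat, released, with nothing else disturbed in these views.

```bash
python3 -c "
from rig import bot
print(bot.hand_in())"
```

```text
the job is handed in; nothing more can be done
None
```

The steel canister is off the stand and upright, within a few millimetres of the middle of the round cork mat; it was released cleanly, nothing else visibly moved, and the job was handed in at about 14 s.

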